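# Transfer measured microphones to the storage rack in list order

### The job

The four microphones in the grey saddles of the aluminium test rack have been measured, and the test list follows their order in the row. Move them to the empty wooden rack in the same order from left to right (the leftmost, on the robot's left, becomes the leftmost there, and so on), one to each place, each lying down in the notches of both boards, placed about as centrally as in the saddles and with its head pointing away from the robot as now. Do not let them knock against one another or fall on the bench.

Things in the scene. Friction and masses are not known exactly. Their poses are not given: they have to be found in the camera images.
- mic_long_center (a point): long pencil microphone, plain 22 mm tube with a slotted head, 168 mm long overall (80 mm behind, 88 mm ahead of this point); satin metal, loose, about 150 g. Point: on the tube's axis, about mid-way between the supports it lies on; grip across the bare tube here. x: along the tube to the head; y, z turn as it rolls.
- mic_short_center (a point): short pencil microphone, plain 22 mm tube with a slotted head, 120 mm long overall (58 mm behind, 62 mm ahead); satin metal, loose, about 110 g. Point: on the tube's axis, about mid-way between the supports it lies on; grip across the bare tube here. x: along the tube to the head; y, z turn as it rolls.
- mic_needle_center (a point): measuring microphone, 22 mm tube that narrows in a cone to a thin 8 mm tip, 203 mm long overall (tube from 75 mm behind to 50 mm ahead, cone to 80 mm, tip to 128 mm ahead); satin metal, loose, about 120 g. Point: on the tube's axis, about mid-way between the supports it lies on; grip across the bare tube here. x: along the tube to the head; y, z turn as it rolls.
- mic_ball_center (a point): hand-held microphone, 25 mm tube with a round 48 mm wire-grille head, 200 mm long overall (tube from 85 mm behind to 62 mm ahead, collar and ball to 115 mm ahead); satin metal, loose, about 240 g. Point: on the tube's axis, about mid-way between the supports it lies on; grip across the bare tube here. x: along the tube to the head; y, z turn as it rolls.
- saddle1: grey printed saddle fixed on the test rack, holding mic_long at the start; the four look alike, their order varies. Base 92 x 50 x 6 mm; two uprights 10 mm thick, 35 mm before and behind the middle, with 90-degree V notches 36 mm wide, 18 mm deep, bottoms 28 mm above the origin. Origin: centre of the underside; x along the tube, away from the robot.
- saddle2: grey printed saddle fixed on the test rack, holding mic_short at the start; the four look alike, their order varies. Base 92 x 50 x 6 mm; two uprights 10 mm thick, 35 mm before and behind the middle, with 90-degree V notches 36 mm wide, 18 mm deep, bottoms 28 mm above the origin. Origin: centre of the underside; x along the tube, away from the robot.
- saddle3: grey printed saddle fixed on the test rack, holding mic_needle at the start; the four look alike, their order varies. Base 92 x 50 x 6 mm; two uprights 10 mm thick, 35 mm before and behind the middle, with 90-degree V notches 36 mm wide, 18 mm deep, bottoms 28 mm above the origin. Origin: centre of the underside; x along the tube, away from the robot.
- saddle4: grey printed saddle fixed on the test rack, holding mic_ball at the start; the four look alike, their order varies. Base 92 x 50 x 6 mm; two uprights 10 mm thick, 35 mm before and behind the middle, with 90-degree V notches 36 mm wide, 18 mm deep, bottoms 28 mm above the origin. Origin: centre of the underside; x along the tube, away from the robot.
- test_rack: test rack: fixed flat aluminium profile, 80 x 308 x 20 mm, with four saddles in a row. Origin at bench height, 50 mm to the robot's side of the row's middle; x across the rack away from the robot, y along the row to the robot's left. Saddles at x 50, y +105, +35, -35, -105, z 20 mm. Notch bottoms 48 mm above the bench: tube axes lie 64 mm (22 mm tube) or 66 mm (25 mm tube) above it.
- wood_rack: fixed wooden rack: base 100 x 284 x 8 mm, two notched boards 12 mm thick at x 15 and 85 mm, tops 58 mm up. Origin: middle of the base's robot-side edge, at bench height; x across, away from the robot; y to the robot's left. V notches (90 deg, 36 wide, 18 deep, bottoms 40 mm up) at y +105, +35, -35, -105 mm. Laid microphone: centre at x 50, axis 56 (22 tube) or 58 mm up; a few mm off, it rolls in.

How it is judged:
By the outcome, as a careful person would: the job done as asked, in the order asked, and still so for the second after the job is handed in, with the robot touching nothing.
It also fails if it takes over 96 s, if anything falls off the work surface, if the arm or the gripper's body presses on something with over 40 N, if the wrist force passes 120 N, or if a joint passes its speed limit or range.

### The arm

A 6-joint arm with a two-finger parallel gripper is mounted at the origin on the work surface. World frame = base frame: x ahead of the robot, y to its left, z up, the work surface at z = 0. Lengths are in m, angles in rad, forces in N, time in s.
With the tool pointing down it reaches from about 0.35 to 0.975 m from the base axis. Payload 4.9 kg.
Tool frame: the origin (TCP) lies at the very end of the fingers, on their centre line; the grasp point (between the pads) lies 19 mm behind it; z points along the fingers, y is the line along which they close (so a half turn about z gives the same grasp; the last joint's range is limited). The gripper opens to 85 mm and grips with 20 to 120 N. Pads are 22 mm wide; open, the fingers measure 114 mm over their backs; the gripper's body (76 mm by 85 mm) begins 54 mm behind the grasp point. The pads swing forward as they close: fully open they stand 13 mm farther back than shut.
Start: joints at [-1.378, 0.053, 1.613, -0, 1.476, -0.119], TCP at [0.192, -0.595, 0.231] pointing down, gripper open.
Joint ranges: [-3.01, 3.01], [-1.01, 2.22], [0.06, 2.58], [-1.02, 4.17], [0.09, 2.62], [-3.14, 3.14]. Speed limits (rad/s): [2.57, 2.57, 3.14, 3.14, 3.14, 3.14].

### API

Orientations are given as a rotation vector (axis times angle).
In Python, from station import * gives the robot as it stands.
- The arm moves only by the shell command python3 -m crank 'ROWS' [OPENING] [FORCE]. ROWS is JSON, a list of rows, each an object with "offset": the shift along the tool's x, y, z in m, a list of three; "twist": the turn, a rotation vector about the tool's x, y, z in degrees, a list of three. In form: [{"offset": [x, y, z], "twist": [rx, ry, rz]}, ...]. A call has 1 to 20 rows; each row is the pose to reach, as a shift and turn from the pose commanded when the call began, along the tool's axes at that moment; what a row does not reach only later rows make up. A row lasts 1/8 s, in which the tool goes at most 62.5 mm and 10.7 degrees, less where a joint would pass 70% of its speed; a pose out of reach is approached as far as the arm can. A call with a gripper value outside its range is refused whole. OPENING is the opening, from 0 (shut) to 1 (fully open), set as the call begins (- or left out, the last holds). The fingers move at their own pace and stop on an object; FORCE is the grip in N (left out, the last holds). Time passes only in rows, so rows that repeat a pose let the fingers close. It gives the time, the measured TCP pose, the force, the opening and the grip force at its end, in the units of the state.
- get_obs(): the state, without advancing time (a new reading comes with each control period).
- get_image(name): name is "side" or "top" or "wrist"; returns the picture (400x640x3 uint8, red, green, blue); there is no depth.
- get_calibration(name): a dict with "intrinsics" (3x3 intrinsics, pixels), "world_from_camera" (4x4, takes a point from camera to world coordinates); the wrist camera has in their place "tool_from_camera" (4x4, takes a point from camera to tool coordinates, whose origin is the TCP and whose axes are the flange's). Camera axes: x right, y up, looking along -z (the intrinsics and any distortion apply to the point x, -y, -z); pixel columns grow to the right and rows downward; lengths in m; the calibration is good to about 2 mm. A picture is of the moment at which its call begins: read the wrist's pose just before it. get_calibration takes no time and is no camera call.
- finish_job(): hands the job in; it is judged then, once.
Trained networks look in the newest picture that a camera, given by its name, has taken for a name from the list of things; names that differ only in an ending like _2 or _b are one class to them, and where a whole thing is asked for, a point or a joint stands for the part that bears it (a point fixed in the world has none). Each returns a list of dicts, best first, with "confidence" (0 to 1); they miss things now and then, are a little off and sometimes report something else, mostly with a low value. They report only what shows in the picture. A call takes as long as a camera call.
- cut_out(query, camera): "region" (400x640 bool, what is visible of it) and "rect" ([centre column, centre row, width, height] in pixels, round what is visible of it).
The state is a dict: "t": time; "q": joint angles; "dq": joint speeds; "effort": joint torques, N m; "tool_pos": TCP position; "tool_rot": TCP orientation; "contact_force": force on the tool from outside, world axes, zero at the start; "wrist_torque": the same for the moment, N m; "opening": finger opening in m; "grip_force": force on a finger pad.
Only numpy, scipy, OpenCV 4.12 (cv2) and the standard library are available. Lean on these libraries where they do the work, as an engineer would, in place of code of your own. Each camera call takes 0.05 s, during which the arm holds its last target. There are 200 camera calls.

## Working session

There is one attempt and no reset: what is moved stays moved. The work goes in short steps, Python scripts to look and compute and a shell command to move; the robot and the scene stay as the last step left them, time stands still between calls to the robot, and variables do not carry over. Pictures are saved under pics/ and viewed, at most 14 in all, crops included, and the job is handed in when it is done.

```bash
ls; mkdir -p pics
python3 - <<'E'
from station import *
import cv2,numpy as np
o=get_obs();print({k:np.round(v,3) for k,v in o.items()})
for c in ("top","side"):
    im=get_image(c);cv2.imwrite(f"pics/{c}0.png",im[:,:,::-1])
    k=get_calibration(c);print(c,{a:np.round(b,3).tolist() for a,b in k.items()})
    for q in("mic_long","mic_short","mic_needle","mic_ball","test_rack","wood_rack"):
        try:
            for d in cut_out(q,c)[:2]:print(c,q,round(d["confidence"],2),np.round(d["rect"],1))
        except Exception as e:print(q,e)
print({a:np.round(b,3).tolist() for a,b in get_calibration("wrist").items()})
E
```

```text
pics
{'t': np.float64(0.0), 'q': array([-1.378,  0.053,  1.614,  0.   ,  1.476, -0.119]), 'dq': array([ 0.001, -0.001, -0.   ,  0.   , -0.   ,  0.002]), 'effort': array([-1.0000e-03, -3.9368e+01, -3.7018e+01, -0.0000e+00,  7.0000e-03,
        0.0000e+00]), 'tool_pos': array([ 0.192, -0.594,  0.23 ]), 'tool_rot': array([-3.101, -0.487,  0.   ]), 'contact_force': array([ 0.509, -0.261,  0.405]), 'wrist_torque': array([ 0.003, -0.029, -0.066]), 'grip_force': np.float64(0.0), 'opening': np.float64(0.085)}
top {'intrinsics': [[416.931, 0.0, 319.902], [0.0, 416.931, 195.674], [0.0, 0.0, 1.0]], 'world_from_camera': [[-0.009, 0.998, -0.063, 0.471], [-1.0, -0.011, -0.022, -0.003], [-0.023, 0.063, 0.998, 0.9], [0.0, 0.0, 0.0, 1.0]]}
mic_long it knows: mic_ball_center, mic_long_center, mic_needle_center, mic_short_center, saddle, test_rack, wood_rack
mic_short it knows: mic_ball_center, mic_long_center, mic_needle_center, mic_short_center, saddle, test_rack, wood_rack
mic_needle it knows: mic_ball_center, mic_long_center, mic_needle_center, mic_short_center, saddle, test_rack, wood_rack
mic_bal
[... 514 characters left out ...]
r, saddle, test_rack, wood_rack
mic_short it knows: mic_ball_center, mic_long_center, mic_needle_center, mic_short_center, saddle, test_rack, wood_rack
mic_needle it knows: mic_ball_center, mic_long_center, mic_needle_center, mic_short_center, saddle, test_rack, wood_rack
mic_ball it knows: mic_ball_center, mic_long_center, mic_needle_center, mic_short_center, saddle, test_rack, wood_rack
side test_rack 0.89 [328.9 178.   33.8  65.6]
side wood_rack 0.63 [285.9 275.7  67.1 111.8]
{'intrinsics': [[339.982, 0.0, 320.183], [0.0, 339.982, 200.772], [0.0, 0.0, 1.0]], 'tool_from_camera': [[0.001, 0.954, 0.301, 0.076], [1.0, -0.001, 0.001, 0.0], [0.001, 0.301, -0.954, -0.142], [0.0, 0.0, 0.0, 1.0]]}
```

```bash
cat > h.py <<'E'
from station import *
import cv2,numpy as np
from scipy.spatial.transform import Rotation as R
def ray(cam,uv,z,T=None):
    k=get_calibration(cam);K=np.array(k["intrinsics"]);T=np.array(k["world_from_camera"]) if T is None else T
    uv=np.atleast_2d(uv).astype(float)
    d=np.c_[(uv[:,0]-K[0,2])/K[0,0],-(uv[:,1]-K[1,2])/K[1,1],-np.ones(len(uv))]@T[:3,:3].T
    return T[:3,3]+d*((z-T[2,3])/d[:,2])[:,None]
def wristT():
    o=get_obs();M=np.eye(4);M[:3,:3]=R.from_rotvec(o["tool_rot"]).as_matrix();M[:3,3]=o["tool_pos"]
    return M@np.array(get_calibration("wrist")["tool_from_camera"])
def find(q,cam,n=1):
    return cut_out(q,cam)[:n]
def axis(reg,cam,z,T=None):
    "min-area rectangle of a region projected on height z: centre, direction(deg), size"
    v,u=np.nonzero(reg);p=ray(cam,np.c_[u,v],z,T)[:,:2]
    c,s,a=cv2.minAreaRect((p*1000).astype(np.float32))
    if s[0]<s[1]:a+=90;s=s[::-1]
    return np.round(c,1),round((a+90)%180-90,1),np.round(s,1)
E
python3 - <<'E'
from h import *
im=get_image("top").copy()
for q,z in(("mic_long_center",.064),("mic_short_center",.064),("mic_needle_center",.064),("mic_ball_center",.066),("wood_rack",.058),("test_rack",.02),("saddle",.04)):
    for d in find(q,"top",4 if q=="saddle" else 2):print(q,round(d["confidence"],2),np.round(d["rect"],1),axis(d["region"],"top",z))
cv2.imwrite("pics/t.png",cv2.resize(im[130:270,130:520,::-1],None,fx=2,fy=2,interpolation=cv2.INTER_CUBIC))
print(R.from_rotvec(get_obs()["tool_rot"]).as_matrix().round(3))
E
```

```text
mic_long_center 0.93 [445.1 191.4  23.   81.9] (array([ 532.3, -232. ]), 6.2, array([171.3,  24. ]))
mic_short_center 0.8 [375.2 202.9  12.4  57.8] (array([508.8, -92.6]), 5.9, array([120.9,  22.4]))
mic_needle_center 0.61 [480.1 177.   20.9  98. ] (array([ 560.5, -298.8]), 6.1, array([203.3,  22.9]))
wood_rack 0.64 [223.7 178.2 136.   47.3] (array([561.4, 208.9]), 88.1, array([284.8,  95.5]))
wood_rack 0.27 [375.3 203.3  26.8  43.4] (array([508.4, -92. ]), 5.4, array([86.1, 52.1]))
test_rack 0.58 [423.4 197.  155.5  55.2] (array([ 521. , -196.8]), -84.0, array([309.2,  81.4]))
saddle 0.78 [375.  204.8  30.8  48.5] (array([508.7, -95.1]), 6.0, array([89.6, 53.9]))
saddle 0.66 [408.3 201.1  31.4  47.7] (array([ 515.8, -164.2]), 5.1, array([89.8, 56.5]))
saddle 0.65 [442.4 197.2  38.1  45. ] (array([ 524. , -234.8]), 5.9, array([89.4, 61.7]))
saddle 0.6 [478.6 192.2  37.9  40.5] (array([ 531.1, -304.8]), 6.1, array([90.2, 64.2]))
[[ 0.952  0.307 -0.   ]
 [ 0.307 -0.952 -0.   ]
 [-0.     0.    -1.   ]]
```

View pics/t.png

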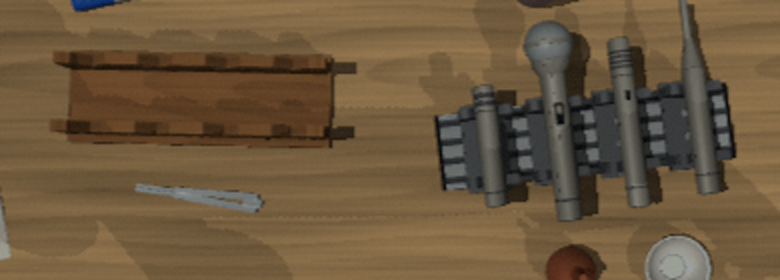

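View pics/side0.png

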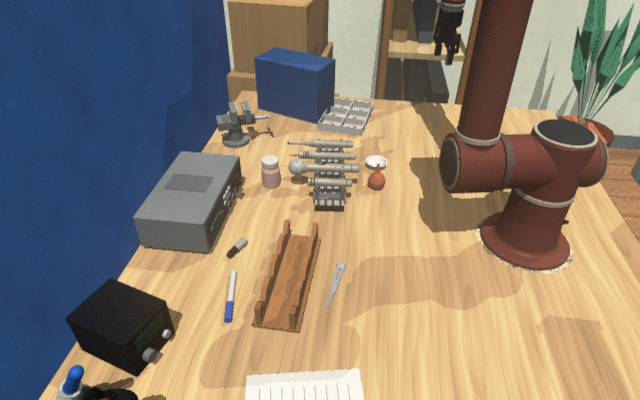

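```bash
cat >> h.py <<'E'
def go(x,y,z,yaw):
    "offset (m) and z twist (deg) from measured pose to TCP x,y,z with tool x at yaw, pointing down"
    o=get_obs();M=R.from_rotvec(o["tool_rot"]);N=R.from_euler("ZX",[yaw,180],degrees=True)
    print("offset",(M.inv().apply(np.array([x,y,z])-o["tool_pos"])).round(4),"twist",np.degrees((M.inv()*N).as_rotvec()).round(2))
E
python3 -c "
from h import *
go(.46,-.15,.25,6)"
python3 -m crank '[{"offset":[0.1,-0.085,0],"twist":[0,0,6]},{"offset":[0.39,-0.34,-0.02],"twist":[0,0,12]},{"offset":[0.39,-0.34,-0.02],"twist":[0,0,12]},{"offset":[0.39,-0.34,-0.02],"twist":[0,0,12]},{"offset":[0.39,-0.34,-0.02],"twist":[0,0,12]},{"offset":[0.39,-0.34,-0.02],"twist":[0,0,12]},{"offset":[0.39,-0.34,-0.02],"twist":[0,0,12]},{"offset":[0.39,-0.34,-0.02],"twist":[0,0,12]},{"offset":[0.39,-0.34,-0.02],"twist":[0,0,12]},{"offset":[0.39,-0.34,-0.02],"twist":[0,0,12]},{"offset":[0.39,-0.34,-0.02],"twist":[0,0,12]},{"offset":[0.39,-0.34,-0.02],"twist":[0,0,12]}]' 0.5 80
python3 - <<'E'
from h import *
T=wristT();im=get_image("wrist");cv2.imwrite("pics/w1.png",im[:,:,::-1])
for q,z in(("mic_short_center",.064),("mic_ball_center",.066),("mic_long_center",.064),("mic_needle_center",.064),("test_rack",.02),("saddle",.04)):
    for d in find(q,"wrist",4 if q=="saddle" else 1):print(q,round(d["confidence"],2),np.round(d["rect"],1),axis(d["region"],"wrist",z,T))
go(.507,-.093,.15,6)
E
```

```text
offset [ 0.3918 -0.3411 -0.0187] twist [ 0.    0.   11.86]
t: 2.2
tool_pos: [0.458, -0.1529, 0.2511]
tool_rot: [3.138, 0.157, -0.001]
contact_force: [-0.3, -0.5, -0.2]
opening: 0.0427
grip_force: 0.0
mic_short_center 0.76 [263.2 115.   28.  136.4] (array([508. , -93.2]), 6.0, array([123.4,  21.9]))
mic_ball_center 0.74 [335.1  99.3  53.5 198.7] (array([ 521.1, -161.5]), 5.7, array([180.6,  48.7]))
mic_long_center 0.96 [414.9  99.1  37.8 194.5] (array([ 531.8, -230.9]), 5.8, array([174.2,  24.4]))
mic_needle_center 0.93 [485.6  95.5  47.3 191.1] (array([ 541.4, -300.5]), 5.9, array([168.9,  25.4]))
test_rack 0.74 [369.8 108.4 297.7  82. ] (array([ 520.3, -197.6]), -83.9, array([308.5,  79.7]))
saddle 0.76 [261.1 113.4  65.1  92.2] (array([508.7, -90.4]), 6.1, array([88. , 57.5]))
saddle 0.74 [408.4 111.4  68.5  92.3] (array([ 523.9, -235.5]), 5.5, array([88.7, 61.3]))
saddle 0.65 [480.5 109.8  80.8  90.8] (array([ 531. , -306.2]), 5.7, array([88.8, 69.3]))
saddle 0.59 [336.1 111.1  54.   92.7] (array([ 516.6, -163.5]), 6.0, array([89.1, 54.4]))
offset [ 0.0542 -0.0536  0.1013] twist [ 0.    0.   -0.16]
```

View pics/w1.png

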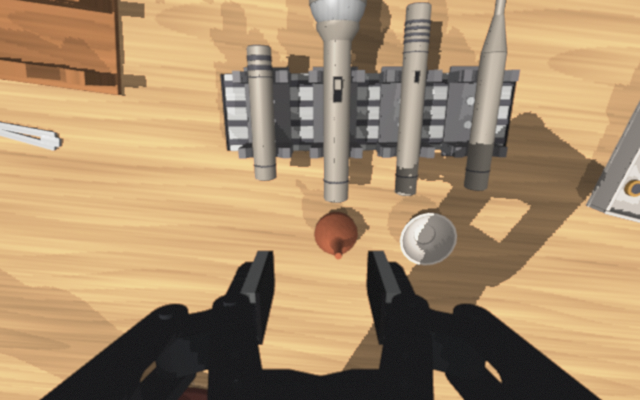

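```bash
python3 -m crank '[{"offset":[0.053,-0.054,0.01],"twist":[0,0,0]},{"offset":[0.053,-0.054,0.06],"twist":[0,0,0]},{"offset":[0.053,-0.054,0.12],"twist":[0,0,0]},{"offset":[0.053,-0.054,0.17],"twist":[0,0,0]},{"offset":[0.053,-0.054,0.195],"twist":[0,0,0]},{"offset":[0.053,-0.054,0.206],"twist":[0,0,0]},{"offset":[0.053,-0.054,0.206],"twist":[0,0,0]}]'
python3 -c "
from h import *
go(.506,-.093,.045,6)"
python3 -m crank '[{"offset":[0,0,0],"twist":[0,0,0]},{"offset":[0,0,0],"twist":[0,0,0]},{"offset":[0,0,0],"twist":[0,0,0]},{"offset":[0,0,0],"twist":[0,0,0]}]' 0 80
```

```text
t: 3.42
tool_pos: [0.5058, -0.0925, 0.0453]
tool_rot: [-3.137, -0.161, 0.001]
contact_force: [-0.8, 0.2, 0.4]
opening: 0.0426
grip_force: 0.0
offset [0.0001 0.0005 0.0003] twist [-0.01  0.03 -0.13]
t: 3.92
tool_pos: [0.5073, -0.0929, 0.0474]
tool_rot: [3.136, 0.161, 0.005]
contact_force: [-0.7, 1.1, 6.9]
opening: 0.0197
grip_force: 78.2
```

```bash
python3 -m crank '[{"offset":[0,0,-0.01],"twist":[0,0,0]},{"offset":[0,0,-0.03],"twist":[0,0,0]},{"offset":[0,0,-0.06],"twist":[0,0,0]},{"offset":[0,0,-0.1],"twist":[0,0,0]},{"offset":[0,-0.02,-0.15],"twist":[0,0,0]},{"offset":[0,-0.06,-0.18],"twist":[0,0,1]},{"offset":[0,-0.11,-0.2],"twist":[0,0,3]},{"offset":[0,-0.16,-0.2],"twist":[0,0,4]},{"offset":[0,-0.21,-0.2],"twist":[0,0,5]},{"offset":[0,-0.26,-0.2],"twist":[0,0,7]},{"offset":[0.004,-0.3,-0.2],"twist":[0,0,8]},{"offset":[0.005,-0.32,-0.2],"twist":[0,0,8]},{"offset":[0.005,-0.331,-0.2],"twist":[0,0,8]},{"offset":[0.005,-0.331,-0.2],"twist":[0,0,8]}]'
python3 - <<'E'
from h import *
T=wristT();im=get_image("wrist");cv2.imwrite("pics/w2.png",im[:,:,::-1])
for q,z in(("wood_rack",.058),("mic_short_center",.27)):
    for d in find(q,"wrist",1):print(q,round(d["confidence"],2),np.round(d["rect"],1),axis(d["region"],"wrist",z,T))
np.save("T2.npy",T)
E
```

```text
t: 5.68
tool_pos: [0.4769, 0.237, 0.2452]
tool_rot: [3.14, -0.058, -0.0]
contact_force: [-1.0, -0.3, -1.1]
opening: 0.0197
grip_force: 78.4
wood_rack 0.92 [343.2  80.2 313.4 101.9] (array([564.1, 213.1]), 88.3, array([279.5,  87. ]))
mic_short_center 0.81 [322.5 253.1  59.6 245.8] (array([489.2, 236.1]), -1.9, array([103.2,  21.2]))
```

View pics/w2.png

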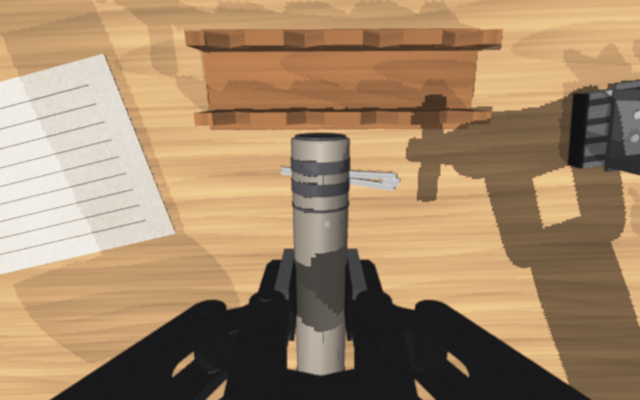

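Run:
```python
import cv2
im=cv2.imread("pics/w2.png")[15:140,175:510]
cv2.imwrite("pics/w2c.png",cv2.resize(im,None,fx=2.388,fy=4,interpolation=cv2.INTER_CUBIC))
```

```text
(no output)
```

View pics/w2c.png

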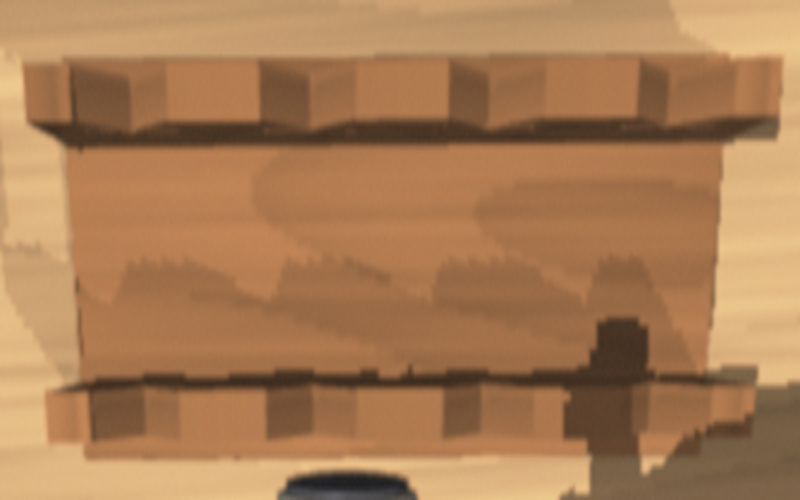

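Run:
```python
from h import *
T=np.load("T2.npy")
c=np.array([[118,90],[309.5,90],[497.5,90],[687.5,90],[134,412],[312,412],[489,412],[667,412.]])
p=ray("wrist",np.c_[175+c[:,0]/2.388,15+c[:,1]/4],.058,T)[:,:2]*1000
print(p.round(1))
loc=np.array([[x,y] for x in(35,-35) for y in(105,35,-35,-105.)])
a,b=p-p.mean(0),loc
th=np.arctan2((b[:,0]*a[:,1]-b[:,1]*a[:,0]).sum(),(a*b).sum())
C,S=np.cos(th),np.sin(th);print(np.degrees(th),p.mean(0))
f=loc@np.array([[C,S],[-S,C]])+p.mean(0);print((p-f).round(1))
pl=np.array([[0,y] for y in(105,35,-35,-105.)])@np.array([[C,S],[-S,C]])+p.mean(0);print(pl.round(1))
# same for the top camera view from rect
```

```text
[[603.4 316.8]
 [600.8 246. ]
 [598.3 176.5]
 [595.7 106.4]
 [534.2 318.9]
 [531.7 248.5]
 [529.1 178.6]
 [526.6 108.3]]
-2.0375942740900768 [564.98648891 212.48648643]
[[-0.3  0.6]
 [-0.4 -0.2]
 [-0.4  0.3]
 [-0.5  0.1]
 [ 0.5  0.2]
 [ 0.4 -0.2]
 [ 0.4 -0.2]
 [ 0.3 -0.5]]
[[568.7 317.4]
 [566.2 247.5]
 [563.7 177.5]
 [561.3 107.6]]
```

```bash
python3 -c "
from h import *
go(.5695,.3173,.1,-2);go(.5695,.3173,.040,-2)"
```

```text
offset [ 0.0891 -0.0845  0.1453] twist [ 0.02 -0.   -0.21]
offset [ 0.0891 -0.0845  0.2053] twist [ 0.02 -0.   -0.21]
```

```bash
python3 -m crank '[{"offset":[0.02,-0.02,0],"twist":[0,0,0]},{"offset":[0.05,-0.05,0.01],"twist":[0,0,0]},{"offset":[0.08,-0.075,0.04],"twist":[0,0,0]},{"offset":[0.089,-0.0845,0.08],"twist":[0,0,0]},{"offset":[0.089,-0.0845,0.12],"twist":[0,0,0]},{"offset":[0.089,-0.0845,0.155],"twist":[0,0,0]},{"offset":[0.089,-0.0845,0.18],"twist":[0,0,0]},{"offset":[0.089,-0.0845,0.195],"twist":[0,0,0]},{"offset":[0.089,-0.0845,0.2],"twist":[0,0,0]},{"offset":[0.089,-0.0845,0.205],"twist":[0,0,0]},{"offset":[0.089,-0.0845,0.205],"twist":[0,0,0]}]'
python3 -m crank '[{"offset":[0,0,0],"twist":[0,0,0]},{"offset":[0,0,0],"twist":[0,0,0]},{"offset":[0,0,0],"twist":[0,0,0]}]' 0.5
```

```text
t: 7.2
tool_pos: [0.5695, 0.3186, 0.041]
tool_rot: [-3.141, 0.059, -0.002]
contact_force: [-0.7, 0.6, -1.1]
opening: 0.0197
grip_force: 78.5
t: 7.58
tool_pos: [0.5694, 0.3187, 0.0409]
tool_rot: [-3.141, 0.058, -0.001]
contact_force: [0.0, -0.2, -0.4]
opening: 0.043
grip_force: 0.0
```

```bash
python3 -m crank '[{"offset":[0,0,-0.02],"twist":[0,0,0]},{"offset":[0,0,-0.07],"twist":[0,0,0]},{"offset":[0,0,-0.13],"twist":[0,0,0]},{"offset":[-0.03,0.03,-0.17],"twist":[0,0,0]},{"offset":[-0.06,0.07,-0.2],"twist":[0,0,0]},{"offset":[-0.09,0.1,-0.2],"twist":[0,0,0]},{"offset":[-0.09,0.1,-0.2],"twist":[0,0,0]}]'
python3 - <<'E'
from h import *
T=wristT();im=get_image("wrist");cv2.imwrite("pics/w3.png",im[:220,120:520,::-1])
for q,z in(("mic_short_center",.056),):
    for d in find(q,"wrist",1):print(q,round(d["confidence"],2),np.round(d["rect"],1),axis(d["region"],"wrist",z,T))
go(.516,-.162,.2,6)
E
```

```text
t: 8.45
tool_pos: [0.4743, 0.2208, 0.2423]
tool_rot: [-3.14, 0.061, -0.005]
contact_force: [0.2, -0.1, 0.5]
opening: 0.0429
grip_force: 0.0
mic_short_center 0.6 [211.1  71.   35.6 142.1] (array([570.4, 317.6]), -2.0, array([121.9,  24.3]))
offset [0.0546 0.3822 0.0415] twist [-0.05 -0.14 -8.16]
```

View pics/w3.png

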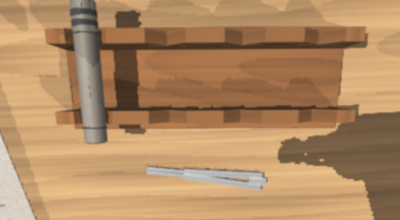

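```bash
python3 -m crank '[{"offset":[0.005,0.03,0],"twist":[0,0,-1]},{"offset":[0.01,0.09,0],"twist":[0,0,-2]},{"offset":[0.02,0.15,0],"twist":[0,0,-3]},{"offset":[0.03,0.21,0],"twist":[0,0,-5]},{"offset":[0.04,0.27,0],"twist":[0,0,-6]},{"offset":[0.05,0.33,0],"twist":[0,0,-8]},{"offset":[0.055,0.37,0.01],"twist":[0,0,-8]},{"offset":[0.055,0.382,0.03],"twist":[0,0,-8]},{"offset":[0.055,0.382,0.07],"twist":[0,0,-8]},{"offset":[0.055,0.382,0.1],"twist":[0,0,-8]},{"offset":[0.055,0.382,0.1],"twist":[0,0,-8]}]' 0.55
python3 -c "
from h import *
go(.516,-.162,.046,6)"
```

```text
t: 9.93
tool_pos: [0.5143, -0.1599, 0.1364]
tool_rot: [-3.133, -0.163, 0.01]
contact_force: [0.4, -0.2, -0.3]
opening: 0.047
grip_force: 0.0
offset [0.0021 0.0027 0.0904] twist [-0.25  0.37 -0.06]
```

```bash
python3 -m crank '[{"offset":[0.001,0.002,0.03],"twist":[0,0,0]},{"offset":[0.001,0.002,0.065],"twist":[0,0,0]},{"offset":[0.001,0.002,0.085],"twist":[0,0,0]},{"offset":[0.001,0.002,0.091],"twist":[0,0,0]},{"offset":[0.001,0.002,0.091],"twist":[0,0,0]}]'
python3 -c "
from h import *
go(.516,-.162,.046,6)"
```

```text
t: 10.55
tool_pos: [0.518, -0.1639, 0.0501]
tool_rot: [3.137, 0.161, 0.001]
contact_force: [-1.1, 0.2, -1.3]
opening: 0.0472
grip_force: 0.0
offset [-0.0018 -0.0021  0.0041] twist [ 0.03 -0.05 -0.12]
```

```bash
python3 -m crank '[{"offset":[-0.001,-0.002,0.004],"twist":[0,0,0]},{"offset":[-0.001,-0.002,0.004],"twist":[0,0,0]}]'
python3 -m crank '[{"offset":[0,0,0],"twist":[0,0,0]},{"offset":[0,0,0],"twist":[0,0,0]},{"offset":[0,0,0],"twist":[0,0,0]},{"offset":[0,0,0],"twist":[0,0,0]}]' 0 100
```

```text
t: 10.8
tool_pos: [0.5164, -0.1619, 0.0459]
tool_rot: [3.137, 0.161, 0.001]
contact_force: [-0.3, 0.0, -0.3]
opening: 0.0473
grip_force: 0.0
t: 11.3
tool_pos: [0.5165, -0.1623, 0.0461]
tool_rot: [3.137, 0.161, 0.001]
contact_force: [-1.6, -0.2, 6.2]
opening: 0.0223
grip_force: 97.9
```

```bash
python3 -m crank '[{"offset":[0,0,-0.01],"twist":[0,0,0]},{"offset":[0,0,-0.03],"twist":[0,0,0]},{"offset":[0,0,-0.06],"twist":[0,0,0]},{"offset":[0,0,-0.1],"twist":[0,0,0]},{"offset":[0,-0.02,-0.14],"twist":[0,0,0]},{"offset":[0,-0.05,-0.16],"twist":[0,0,1]},{"offset":[0,-0.09,-0.17],"twist":[0,0,2]},{"offset":[0,-0.14,-0.17],"twist":[0,0,3]},{"offset":[0,-0.19,-0.17],"twist":[0,0,4]},{"offset":[0,-0.24,-0.17],"twist":[0,0,6]},{"offset":[0,-0.29,-0.17],"twist":[0,0,7]},{"offset":[0,-0.325,-0.17],"twist":[0,0,8]},{"offset":[0,-0.345,-0.17],"twist":[0,0,8]},{"offset":[0,-0.354,-0.17],"twist":[0,0,8]},{"offset":[0,-0.354,-0.17],"twist":[0,0,8]},{"offset":[0,-0.354,-0.17],"twist":[0,0,8]}]'
python3 - <<'E'
from h import *
im=get_image("side");cv2.imwrite("pics/s4.png",cv2.resize(im[100:340,150:450,::-1],None,fx=2,fy=2))
go(.5667,.2475,.039,-2)
E
```

```text
t: 13.3
tool_pos: [0.4801, 0.1895, 0.2155]
tool_rot: [3.141, -0.06, 0.0]
contact_force: [-0.8, 1.3, -1.1]
opening: 0.0222
grip_force: 98.2
offset [ 0.0843 -0.0614  0.1764] twist [ 0.01 -0.   -0.2 ]
```

View pics/s4.png

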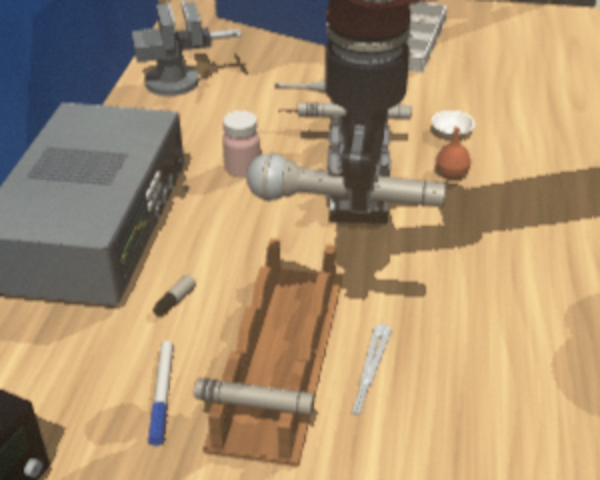

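```bash
python3 -m crank '[{"offset":[0.02,-0.015,0],"twist":[0,0,0]},{"offset":[0.05,-0.035,0.01],"twist":[0,0,0]},{"offset":[0.075,-0.055,0.03],"twist":[0,0,0]},{"offset":[0.084,-0.061,0.06],"twist":[0,0,0]},{"offset":[0.084,-0.061,0.1],"twist":[0,0,0]},{"offset":[0.084,-0.061,0.135],"twist":[0,0,0]},{"offset":[0.084,-0.061,0.155],"twist":[0,0,0]},{"offset":[0.084,-0.061,0.168],"twist":[0,0,0]},{"offset":[0.084,-0.061,0.174],"twist":[0,0,0]},{"offset":[0.084,-0.061,0.176],"twist":[0,0,0]},{"offset":[0.084,-0.061,0.176],"twist":[0,0,0]},{"offset":[0.084,-0.061,0.176],"twist":[0,0,0]}]'
python3 -m crank '[{"offset":[0,0,0],"twist":[0,0,0]},{"offset":[0,0,0],"twist":[0,0,0]},{"offset":[0,0,0],"twist":[0,0,0]}]' 0.55
python3 -m crank '[{"offset":[0,0,-0.02],"twist":[0,0,0]},{"offset":[0,0,-0.07],"twist":[0,0,0]},{"offset":[0,0,-0.12],"twist":[0,0,0]},{"offset":[-0.02,0.03,-0.16],"twist":[0,0,0]},{"offset":[-0.05,0.07,-0.18],"twist":[0,0,0]},{"offset":[-0.06,0.1,-0.18],"twist":[0,0,0]},{"offset":[-0.06,0.1,-0.18],"twist":[0,0,0]},{"offset":[-0.06,0.1,-0.18],"twist":[0,0,0]}]'
python3 - <<'E'
from h import *
T=wristT();im=get_image("wrist")
for q,z in(("mic_short_center",.056),("mic_ball_center",.058)):
    for d in find(q,"wrist",1):print(q,round(d["confidence"],2),np.round(d["rect"],1),axis(d["region"],"wrist",z,T))
go(.528,-.232,.2,6)
E
```

```text
t: 14.85
tool_pos: [0.5668, 0.2483, 0.0403]
tool_rot: [-3.141, 0.058, -0.002]
contact_force: [0.2, -0.5, -2.2]
opening: 0.0227
grip_force: 98.3
t: 15.22
tool_pos: [0.5665, 0.2481, 0.0397]
tool_rot: [-3.141, 0.059, -0.001]
contact_force: [0.1, -0.4, -1.0]
opening: 0.0469
grip_force: 0.0
t: 16.23
tool_pos: [0.5028, 0.1507, 0.2202]
tool_rot: [-3.14, 0.059, -0.002]
contact_force: [0.8, 0.3, 0.6]
opening: 0.0472
grip_force: 0.0
mic_short_center 0.66 [125.8 108.5  51.  149. ] (array([570.4, 317.8]), -2.0, array([124.9,  26. ]))
mic_ball_center 0.85 [194.8 101.4  62.5 202.8] (array([567.7, 248.4]), -2.1, array([172.1,  47.6]))
offset [0.0392 0.3819 0.0192] twist [-0.01  0.02 -8.08]
```

```bash
python3 -m crank '[{"offset":[0.005,0.03,0],"twist":[0,0,-1]},{"offset":[0.01,0.09,0],"twist":[0,0,-2]},{"offset":[0.02,0.15,0],"twist":[0,0,-3]},{"offset":[0.025,0.21,0],"twist":[0,0,-5]},{"offset":[0.03,0.27,0],"twist":[0,0,-6]},{"offset":[0.035,0.33,0],"twist":[0,0,-8]},{"offset":[0.039,0.37,0.01],"twist":[0,0,-8]},{"offset":[0.039,0.382,0.03],"twist":[0,0,-8]},{"offset":[0.039,0.382,0.06],"twist":[0,0,-8]},{"offset":[0.039,0.382,0.08],"twist":[0,0,-8]},{"offset":[0.039,0.382,0.08],"twist":[0,0,-8]},{"offset":[0.039,0.382,0.08],"twist":[0,0,-8]},{"offset":[0.039,0.382,0.08],"twist":[0,0,-8]}]' 0.5
python3 - <<'E'
from h import *
go(.528,-.232,.045,6)
E
```

```text
t: 18.0
tool_pos: [0.5282, -0.233, 0.141]
tool_rot: [3.136, 0.162, 0.004]
contact_force: [0.2, -0.1, -0.1]
opening: 0.0429
grip_force: 0.0
offset [-0.0003 -0.0012  0.096 ] twist [ 0.1  -0.13 -0.1 ]
```

```bash
python3 -m crank '[{"offset":[0,-0.0005,0.03],"twist":[0,0,0]},{"offset":[0,-0.0005,0.065],"twist":[0,0,0]},{"offset":[0,-0.0005,0.085],"twist":[0,0,0]},{"offset":[0,-0.0005,0.095],"twist":[0,0,0]},{"offset":[0,-0.0005,0.095],"twist":[0,0,0]},{"offset":[0,-0.0005,0.095],"twist":[0,0,0]}]'
python3 -m crank '[{"offset":[0,0,0],"twist":[0,0,0]},{"offset":[0,0,0],"twist":[0,0,0]},{"offset":[0,0,0],"twist":[0,0,0]},{"offset":[0,0,0],"twist":[0,0,0]}]' 0 90
python3 -c "
from h import *
go(.48,.12,.21,-2)"
```

```text
t: 18.75
tool_pos: [0.5282, -0.2329, 0.0458]
tool_rot: [3.136, 0.161, 0.003]
contact_force: [0.3, 0.8, -0.3]
opening: 0.0424
grip_force: 0.0
t: 19.25
tool_pos: [0.5279, -0.2316, 0.0459]
tool_rot: [-3.136, -0.161, -0.002]
contact_force: [-1.1, 5.4, 4.7]
opening: 0.0194
grip_force: 87.7
offset [-0.0115 -0.3548 -0.1636] twist [-0.09 -0.07  7.86]
```

```bash
python3 -m crank '[{"offset":[0,0,-0.01],"twist":[0,0,0]},{"offset":[0,0,-0.03],"twist":[0,0,0]},{"offset":[0,0,-0.06],"twist":[0,0,0]},{"offset":[0,0,-0.1],"twist":[0,0,0]},{"offset":[0,-0.02,-0.14],"twist":[0,0,0]},{"offset":[0,-0.05,-0.16],"twist":[0,0,1]},{"offset":[0,-0.09,-0.165],"twist":[0,0,2]},{"offset":[0,-0.14,-0.165],"twist":[0,0,3]},{"offset":[0,-0.19,-0.165],"twist":[0,0,4]},{"offset":[-0.005,-0.24,-0.165],"twist":[0,0,6]},{"offset":[-0.01,-0.29,-0.165],"twist":[0,0,7]},{"offset":[-0.011,-0.325,-0.165],"twist":[0,0,8]},{"offset":[-0.011,-0.345,-0.165],"twist":[0,0,8]},{"offset":[-0.011,-0.355,-0.165],"twist":[0,0,8]},{"offset":[-0.011,-0.355,-0.165],"twist":[0,0,8]},{"offset":[-0.011,-0.355,-0.165],"twist":[0,0,8]}]'
python3 - <<'E'
from h import *
go(.564,.1775,.039,-2)
E
```

```text
t: 21.25
tool_pos: [0.4802, 0.119, 0.2096]
tool_rot: [3.141, -0.06, 0.001]
contact_force: [0.6, -0.2, -0.4]
opening: 0.0194
grip_force: 88.2
offset [ 0.0815 -0.0618  0.1706] twist [ 0.02 -0.02 -0.19]
```

```bash
python3 -m crank '[{"offset":[0.02,-0.015,0],"twist":[0,0,0]},{"offset":[0.05,-0.035,0.01],"twist":[0,0,0]},{"offset":[0.075,-0.055,0.03],"twist":[0,0,0]},{"offset":[0.0815,-0.061,0.06],"twist":[0,0,0]},{"offset":[0.0815,-0.061,0.1],"twist":[0,0,0]},{"offset":[0.0815,-0.061,0.13],"twist":[0,0,0]},{"offset":[0.0815,-0.061,0.15],"twist":[0,0,0]},{"offset":[0.0815,-0.061,0.162],"twist":[0,0,0]},{"offset":[0.0815,-0.061,0.168],"twist":[0,0,0]},{"offset":[0.0815,-0.061,0.17],"twist":[0,0,0]},{"offset":[0.0815,-0.061,0.17],"twist":[0,0,0]},{"offset":[0.0815,-0.061,0.17],"twist":[0,0,0]}]'
python3 -m crank '[{"offset":[0,0,0],"twist":[0,0,0]},{"offset":[0,0,0],"twist":[0,0,0]},{"offset":[0,0,0],"twist":[0,0,0]}]' 0.5
python3 -m crank '[{"offset":[0,0,-0.02],"twist":[0,0,0]},{"offset":[0,0,-0.07],"twist":[0,0,0]},{"offset":[0,0,-0.12],"twist":[0,0,0]},{"offset":[-0.02,0.03,-0.16],"twist":[0,0,0]},{"offset":[-0.05,0.07,-0.18],"twist":[0,0,0]},{"offset":[-0.06,0.1,-0.18],"twist":[0,0,0]},{"offset":[-0.06,0.1,-0.18],"twist":[0,0,0]},{"offset":[-0.06,0.1,-0.18],"twist":[0,0,0]}]'
python3 - <<'E'
from h import *
T=wristT();im=get_image("wrist")
for q,z in(("mic_long_center",.056),("mic_ball_center",.058)):
    for d in find(q,"wrist",1):print(q,round(d["confidence"],2),np.round(d["rect"],1),axis(d["region"],"wrist",z,T))
go(.5325,-.3015,.14,6)
E
```

```text
t: 22.75
tool_pos: [0.5643, 0.1778, 0.0402]
tool_rot: [-3.141, 0.058, -0.002]
contact_force: [0.2, 0.3, -1.5]
opening: 0.0195
grip_force: 88.3
t: 23.12
tool_pos: [0.5639, 0.1776, 0.0396]
tool_rot: [-3.141, 0.059, -0.001]
contact_force: [0.4, -0.2, -0.3]
opening: 0.0424
grip_force: 0.0
t: 24.12
tool_pos: [0.5003, 0.0802, 0.2202]
tool_rot: [-3.141, 0.059, -0.002]
contact_force: [-0.2, 0.3, 0.8]
opening: 0.0427
grip_force: 0.0
mic_ball_center 0.83 [114.1 101.8  76.5 203.6] (array([568.2, 247.1]), -2.1, array([171.2,  49.5]))
offset [0.0462 0.3807 0.0792] twist [-0.01  0.02 -8.08]
```

```bash
python3 - <<'E'
from h import *
T=wristT();im=get_image("wrist")
for d in find("mic_long_center","wrist",2):print(round(d["confidence"],2),axis(d["region"],"wrist",.056,T))
E
python3 -m crank '[{"offset":[0.005,0.03,0],"twist":[0,0,-1]},{"offset":[0.01,0.09,0],"twist":[0,0,-2]},{"offset":[0.02,0.15,0],"twist":[0,0,-3]},{"offset":[0.03,0.21,0],"twist":[0,0,-5]},{"offset":[0.04,0.27,0],"twist":[0,0,-6]},{"offset":[0.045,0.33,0],"twist":[0,0,-8]},{"offset":[0.046,0.37,0.01],"twist":[0,0,-8]},{"offset":[0.046,0.381,0.03],"twist":[0,0,-8]},{"offset":[0.046,0.381,0.06],"twist":[0,0,-8]},{"offset":[0.046,0.381,0.08],"twist":[0,0,-8]},{"offset":[0.046,0.381,0.08],"twist":[0,0,-8]},{"offset":[0.046,0.381,0.08],"twist":[0,0,-8]},{"offset":[0.046,0.381,0.08],"twist":[0,0,-8]}]' 0.5
python3 - <<'E'
from h import *
go(.5325,-.3015,.045,6)
E
```

```text
0.86 (array([565.6, 177.9]), -1.6, array([170.7,  24.3]))
t: 26.0
tool_pos: [0.5327, -0.3028, 0.141]
tool_rot: [3.136, 0.161, 0.003]
contact_force: [-0.1, 0.3, 1.3]
opening: 0.0432
grip_force: 0.0
offset [-0.0002 -0.0015  0.096 ] twist [ 0.11 -0.12 -0.11]
```

```bash
python3 -m crank '[{"offset":[0,-0.001,0.03],"twist":[0,0,0]},{"offset":[0,-0.001,0.065],"twist":[0,0,0]},{"offset":[0,-0.001,0.085],"twist":[0,0,0]},{"offset":[0,-0.001,0.095],"twist":[0,0,0]},{"offset":[0,-0.001,0.095],"twist":[0,0,0]},{"offset":[0,-0.001,0.095],"twist":[0,0,0]}]'
python3 -m crank '[{"offset":[0,0,0],"twist":[0,0,0]},{"offset":[0,0,0],"twist":[0,0,0]},{"offset":[0,0,0],"twist":[0,0,0]},{"offset":[0,0,0],"twist":[0,0,0]}]' 0 90
python3 -c "
from h import *
go(.48,.05,.21,-2)"
```

```text
t: 26.75
tool_pos: [0.5326, -0.3022, 0.0458]
tool_rot: [3.136, 0.161, 0.003]
contact_force: [-0.8, -0.3, -0.2]
opening: 0.0426
grip_force: 0.0
t: 27.25
tool_pos: [0.5324, -0.3015, 0.0459]
tool_rot: [3.137, 0.161, 0.002]
contact_force: [-1.3, 3.9, 5.4]
opening: 0.0195
grip_force: 87.7
offset [-0.0159 -0.355  -0.1642] twist [ 0.   -0.07  7.87]
```

```bash
python3 -m crank '[{"offset":[0,0,-0.01],"twist":[0,0,0]},{"offset":[0,0,-0.03],"twist":[0,0,0]},{"offset":[0,0,-0.06],"twist":[0,0,0]},{"offset":[0,0,-0.1],"twist":[0,0,0]},{"offset":[0,-0.02,-0.14],"twist":[0,0,0]},{"offset":[0,-0.05,-0.16],"twist":[0,0,1]},{"offset":[0,-0.09,-0.165],"twist":[0,0,2]},{"offset":[0,-0.14,-0.165],"twist":[0,0,3]},{"offset":[-0.005,-0.19,-0.165],"twist":[0,0,4]},{"offset":[-0.01,-0.24,-0.165],"twist":[0,0,6]},{"offset":[-0.015,-0.29,-0.165],"twist":[0,0,7]},{"offset":[-0.016,-0.325,-0.165],"twist":[0,0,8]},{"offset":[-0.016,-0.345,-0.165],"twist":[0,0,8]},{"offset":[-0.016,-0.355,-0.165],"twist":[0,0,8]},{"offset":[-0.016,-0.355,-0.165],"twist":[0,0,8]},{"offset":[-0.016,-0.355,-0.165],"twist":[0,0,8]}]'
python3 - <<'E'
from h import *
T=wristT();im=get_image("wrist")
for d in find("mic_needle_center","wrist",1):print(round(d["confidence"],2),d["rect"],axis(d["region"],"wrist",.23,T))
go(.5615,.1075,.039,-2)
E
```

```text
t: 29.25
tool_pos: [0.4797, 0.0493, 0.2095]
tool_rot: [3.141, -0.06, 0.0]
contact_force: [0.1, -0.2, -0.4]
opening: 0.0194
grip_force: 88.1
0.91 [321.2, 188.4, 60.6, 376.6] (array([510.2,  47.5]), -2.0, array([148.3,  21.9]))
offset [ 0.0796 -0.0614  0.1703] twist [ 0.01  0.   -0.21]
```

```bash
python3 -m crank '[{"offset":[0.02,-0.015,0],"twist":[0,0,0]},{"offset":[0.05,-0.035,0.01],"twist":[0,0,0]},{"offset":[0.075,-0.055,0.03],"twist":[0,0,0]},{"offset":[0.0795,-0.061,0.06],"twist":[0,0,0]},{"offset":[0.0795,-0.061,0.1],"twist":[0,0,0]},{"offset":[0.0795,-0.061,0.13],"twist":[0,0,0]},{"offset":[0.0795,-0.061,0.15],"twist":[0,0,0]},{"offset":[0.0795,-0.061,0.162],"twist":[0,0,0]},{"offset":[0.0795,-0.061,0.168],"twist":[0,0,0]},{"offset":[0.0795,-0.061,0.17],"twist":[0,0,0]},{"offset":[0.0795,-0.061,0.17],"twist":[0,0,0]},{"offset":[0.0795,-0.061,0.17],"twist":[0,0,0]}]'
python3 -m crank '[{"offset":[0,0,0],"twist":[0,0,0]},{"offset":[0,0,0],"twist":[0,0,0]},{"offset":[0,0,0],"twist":[0,0,0]}]' 0.5
python3 -m crank '[{"offset":[0,0,-0.02],"twist":[0,0,0]},{"offset":[0,0,-0.07],"twist":[0,0,0]},{"offset":[0,0,-0.12],"twist":[0,0,0]},{"offset":[-0.02,-0.02,-0.16],"twist":[0,0,0]},{"offset":[-0.05,-0.06,-0.21],"twist":[0,0,0]},{"offset":[-0.1,-0.09,-0.24],"twist":[0,0,0]},{"offset":[-0.13,-0.09,-0.26],"twist":[0,0,0]},{"offset":[-0.13,-0.09,-0.26],"twist":[0,0,0]},{"offset":[-0.13,-0.09,-0.26],"twist":[0,0,0]}]'
python3 - <<'E'
from h import *
T=wristT();im=get_image("wrist");cv2.imwrite("pics/w9.png",im[:,:,::-1])
for q,z in(("mic_short_center",.056),("mic_ball_center",.058),("mic_long_center",.056),("mic_needle_center",.056)):
    for d in find(q,"wrist",1):print(q,round(d["confidence"],2),axis(d["region"],"wrist",z,T))
im=get_image("side");cv2.imwrite("pics/s9.png",cv2.resize(im[150:350,180:400,::-1],None,fx=2.8,fy=2.8))
E
```

```text
t: 30.85
tool_pos: [0.5618, 0.108, 0.0401]
tool_rot: [-3.141, 0.058, -0.002]
contact_force: [0.4, -0.4, -1.6]
opening: 0.0195
grip_force: 88.2
t: 31.22
tool_pos: [0.5614, 0.108, 0.0396]
tool_rot: [-3.141, 0.059, -0.001]
contact_force: [0.8, 0.4, -0.2]
opening: 0.0429
grip_force: 0.0
t: 32.35
tool_pos: [0.4347, 0.2026, 0.2999]
tool_rot: [-3.141, 0.059, -0.002]
contact_force: [0.2, -0.6, 0.8]
opening: 0.0425
grip_force: 0.0
mic_short_center 0.59 (array([557.7, 318.1]), -3.1, array([95.7, 24.5]))
mic_ball_center 0.8 (array([542.8, 248.6]), -1.7, array([119.3,  26.8]))
mic_long_center 0.82 (array([540.9, 178.2]), -1.7, array([118.8,  22.4]))
mic_needle_center 0.93 (array([543.1, 108.7]), -2.5, array([109.1,  23.4]))
```

View pics/w9.png

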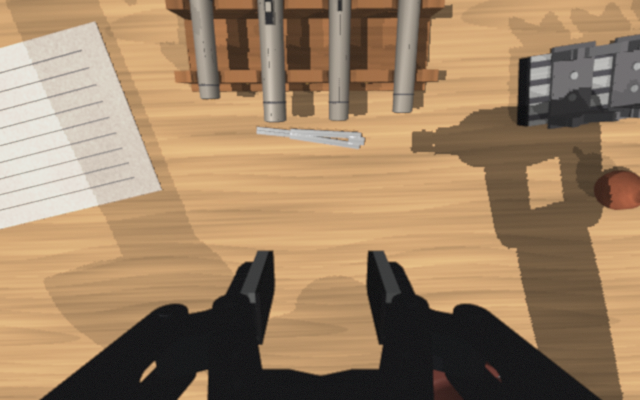

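View pics/s9.png

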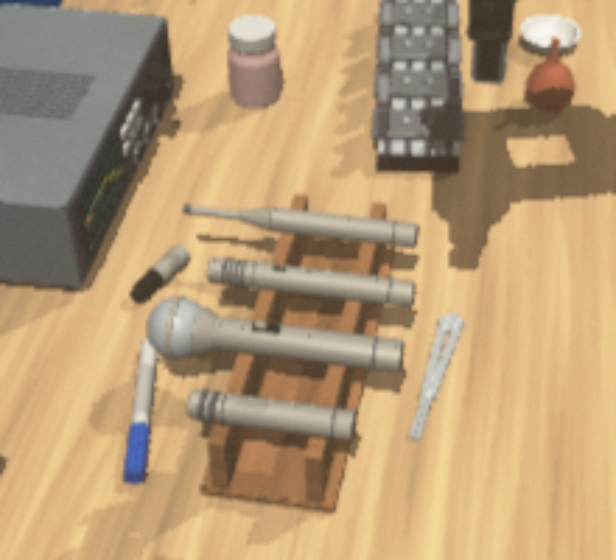

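```bash
python3 -c "
from station import *
print(finish_job())"
```

```text
the job is handed in; nothing more can be done
None
```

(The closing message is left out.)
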